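# Run the hand mill empty, then free its twist-lock cap whichever way it turns

## Task

Run the hand mill empty by turning its handwheel one full turn clockwise (seen from above). Then take the twist-lock cap off the hopper: it comes free only one way round and nobody remembers which, so try both without forcing it, turn it as far as it goes the way that gives, and lift it off. Finish while still holding the cap, level, straight above the open mouth with about 8 cm of air between; do not put it down, and leave the other things on the worktop where they are.

Things in the scene. Friction and masses are not known exactly. Their poses are not given: they have to be found in the camera images.
- mill: hand mill screwed to the worktop: steel housing 100 mm deep (its x), 270 mm long (its y), top 55 mm high. Origin under its centre on the worktop, z up. 80 mm from the centre towards +y stands the hopper neck, a ring 68 mm across, rim 85 mm high; 80 mm towards -y the handwheel lies level on a tower 64 mm across, 80 mm high
- mouth (a point): centre of the hopper neck's rim, 85 mm above the worktop; the closed cap's disc rests on this rim
- hub (a point): top of the handwheel's hub, on its upright axis, 95 mm above the worktop. The wheel's rim, 110 mm across, is lower than this point: its top is 93 mm above the worktop
- knob_top (a point): top centre of the handwheel's upright wooden crank knob, 139 mm above the worktop. The knob is round, 17 to 20 mm thick, 46 mm tall, stands on the wheel's rim 50 mm from the axis and spins freely on its own pin, so a gripper may keep its orientation as it goes round. At the start it is on the mill's -x side
- wheel (a joint): angle of the handwheel in rad, 0 at the start, growing clockwise seen from above; 6.28 is a full turn. It turns easily (under 1 N at the knob), stays where it is left, and is blocked anticlockwise from 0
- cap: loose black plastic cap on the hopper neck, 80 g. Origin: centre of the underside of its disc (62 mm across, 6 mm thick), z up. A grip bar 54 mm long (cap x), 12 mm thick (cap y) stands on it, from 6 to 35 mm above the origin. A stem with two lugs along cap x reaches 13 mm down into the neck. At the start the lugs are locked under ledges, cap x within 4 degrees of mill x
- grip (a point): middle of the cap's grip bar, on its axis, 25 mm above the cap's origin. One way round (varies, cannot be seen) the cap turns only about 8 degrees from mill x and meets a firm stop; the other way it turns easily to an end stop at about 68 degrees; past about 45 degrees it lifts straight off. Locked, it lifts only 2 mm
- spice_jar: glass spice jar with a dark lid, 45 mm across, 105 high, standing behind the mill; origin under its centre
- tin: small food tin, 57 mm across, 72 high, standing before the mill; origin under its centre
- spoon: metal teaspoon lying before the mill, 130 mm long; origin under its centre
- cup: plain grey handleless cup, 74 mm across, 98 high, to the left; origin under its centre
- mug: two-tone mug with a handle, 80 mm across, 94 high, to the right; origin under its centre
Not all that is in view belongs to the job. What is shaped like the cap but blue or white is not meant.

How it is judged:
On the way, in this order (a step that is already met when the one before it is completed fails the run):
1. the handwheel has made a full turn clockwise (within 10 degrees) while the cap is still on the neck (value of joint wheel above 6.1 rad and distance between cap and mouth below 0.008 m), for 0.1 s.
2. the cap has been lifted clear of the neck (z of cap in the frame of mill above 0.105 m), for 0.1 s.
At the end, for the whole second after the job is handed in: the wheel reads at least 6.1 rad; the cap is held in the fingers, still, level within 20 degrees, its origin 40 to 160 mm above the neck's rim and within 50 mm sideways of the mouth's centre, touching nothing of the mill (value of joint wheel above 6.1 rad and z of cap in the frame of mill between 0.125 and 0.245 m and horizontal distance between cap and mouth below 0.05 m and angle between cap's own z axis and vertical below 0.35 rad and contact force between the fingers and cap above 1 N and contact force between cap and mill below 0.05 N and linear speed of cap below 0.03 m/s); the arm keeps its last pose, push and grip.
It fails at once if a bystander was pushed more than 30 mm (distance of any of spice_jar, tin, spoon, cup, mug from where it was at the start of the episode above 0.03 m).
It fails at once if the cap was forced: pressed or pulled against the mill with more than 40 N (contact force between cap and mill above 40 N).
It also fails if it takes over 69 s, if anything falls off the work surface, if the arm or the gripper's body presses on something with over 40 N, if the wrist force passes 120 N, or if a joint passes its speed limit or range.

## Robot

A 6-joint arm with a two-finger parallel gripper is mounted at the origin on the work surface; the furniture and walls round the work are solid. World frame = base frame: x ahead of the robot, y to its left, z up, the work surface at z = 0. Lengths are in m, angles in rad, forces in N, time in s.
With the tool pointing down it reaches from about 0.3 to 1 m from the base axis. Payload 5.1 kg.
Tool frame: the origin (TCP) lies at the very end of the fingers, on their centre line; the grasp point (between the pads) lies 19 mm behind it; z points along the fingers, y is the line along which they close (so a half turn about z gives the same grasp; the last joint's range is limited). The gripper opens to 95 mm and grips with 3 to 60 N. Pads are 20 mm wide; open, the fingers measure 119 mm over their backs; the gripper's body (75 mm by 180 mm) begins 59 mm behind the grasp point.
Start: joints at [-1.194, 0.124, 1.65, -0, 1.367, -0.083], TCP at [0.288, -0.582, 0.191] pointing down, gripper open.
Joint ranges: [-2.61, 2.61], [-1.02, 2.33], [0.03, 2.71], [-1.35, 4.49], [0.32, 2.68], [-2.91, 2.91]. Speed limits (rad/s): [2.57, 2.57, 3.14, 3.14, 3.14, 3.14].

## Interface

Orientations are given as [roll, pitch, yaw] about the fixed x, y, z axes, in that order (R = Rz(yaw) Ry(pitch) Rx(roll)).
In Python, from cell import status, imaging, close_job gives the robot as it stands. The module is installed in compiled form; this text tells all that it offers.
- The arm moves only by the shell command python3 -m handwheel 'ROWS'. ROWS is JSON, a list of rows, each a list of 5 numbers: the shift along the tool's x, y, z in m, then the turn about the tool's z in degrees, then the opening, from 0 (shut) to 1 (fully open). A call has exactly 8 rows; each row is the pose to reach, as a shift and turn from the pose commanded when the call began, along the tool's axes at that moment; what a row does not reach only later rows make up. A row lasts 1/8 s, in which the tool goes at most 62.5 mm and 10.7 degrees, less where a joint would pass 70% of its speed; a pose out of reach is approached as far as the arm can. A call with a gripper value outside its range is refused whole. The fingers move at their own pace and stop on an object; the grip force is fixed at half the most. Time passes only in rows, so rows that repeat a pose let the fingers close, or fill a call up. It gives the time, the measured TCP pose, the force, the opening and the grip force at its end, in the units of the state.
- status.state(): the state, without advancing time (a new reading comes with each control period).
- imaging.snapshot(name): name is "side" or "top" or "wrist"; returns the picture (480x640x3 uint8, red, green, blue); there is no depth.
- imaging.camera_model(name): a dict with "fx", "fy", "cx", "cy" (pixels), "extrinsics" (4x4, takes a point from world to camera coordinates); the wrist camera has in their place "T_tool_cam" (4x4, takes a point from camera to tool coordinates, whose origin is the TCP and whose axes are the flange's). Camera axes: x right, y down, z forward; pixel columns grow to the right and rows downward; lengths in m; the calibration is good to about 2 mm. A picture is of the moment at which its call begins: read the wrist's pose just before it. camera_model takes no time and is no camera call.
- close_job(): hands the job in; it is judged then, once.
The state is a dict: "clock": time; "q": joint angles; "qd": joint speeds; "tau": joint torques, N m; "ee_pos": TCP position; "orientation": TCP orientation; "force": force on the tool from outside, world axes, zero at the start; "torque": the same for the moment, N m; "grip_width": opening from 0.0 (shut) to 1.0 (fully open); "finger_force": force on a finger pad.
Only numpy, scipy, OpenCV 4.12 (cv2) and the standard library are available. Lean on these libraries where they do the work, as an engineer would, in place of code of your own. Each camera call takes 0.05 s, during which the arm holds its last target. There are 200 camera calls.

## Working session

There is one attempt and no reset: what is moved stays moved. The work goes in short steps, Python scripts to look and compute and a shell command to move; the robot and the scene stay as the last step left them, time stands still between calls to the robot, and variables do not carry over. Pictures are saved under pics/ and viewed, at most 10 in all, crops included, and the job is handed in when it is done.

```bash
mkdir -p pics; python3 - <<'E'
from cell import status, imaging
import cv2, numpy as np
s=status.state(); print(s)
np.set_printoptions(precision=4,suppress=True)
for n in("top","side","wrist"):
    im=imaging.snapshot(n); cv2.imwrite(f"pics/{n}0.png",im[...,::-1]); print(n,imaging.camera_model(n))
E
```

```text
{'clock': 0.0, 'q': array([-1.19358178e+00,  1.24487395e-01,  1.65167621e+00, -2.37222937e-05,
        1.36748479e+00, -8.26094133e-02]), 'qd': array([ 0.00093165,  0.0004267 ,  0.00098541,  0.00031519, -0.00043149,
       -0.00126141]), 'tau': array([ 8.56704228e-04, -4.17602170e+01, -3.59930241e+01,  7.75840273e-02,
        4.92568233e-02, -1.48553518e-04]), 'ee_pos': array([ 0.28817023, -0.58185921,  0.18979725]), 'orientation': array([-3.13954201e+00, -1.46485250e-04,  4.59828626e-01]), 'force': array([-0.59775563,  0.39986049,  0.43846312]), 'torque': array([-0.01266814,  0.02803786,  0.02254397]), 'finger_force': 0.0, 'grip_width': 1.0001024002454346}
top {'fx': 506.3585667232684, 'fy': 506.3585667232684, 'cx': 315.26579398478395, 'cy': 247.3394830704969, 'extrinsics': array([[ 0.0281, -0.9996, -0.0052, -0.0359],
       [-0.9932, -0.0273, -0.1136,  0.5083],
       [ 0.1134,  0.0084, -0.9935,  1.3389],
       [ 0.    ,  0.    ,  0.    ,  1.    ]])}
side {'fx': 622.7873611795405, 'fy': 622.7873611795405, 'cx': 320.2778576651256, 'cy': 248.29300474098793, 'extrinsics': array([[ 0.8678, -0.4969,  0.0058, -0.4479],
       [-0.3037, -0.5394, -0.7854,  0.2362],
       [ 0.3934,  0.6797, -0.619 ,  1.5195],
       [ 0.    ,  0.    ,  0.    ,  1.    ]])}
wrist {'fx': 339.86026614642293, 'fy': 339.86026614642293, 'cx': 318.2333351600564, 'cy': 244.84534552152923, 'T_tool_cam': array([[ 0.0001, -0.9584, -0.2853,  0.0821],
       [ 1.    ,  0.0003, -0.0008, -0.0005],
       [ 0.0009, -0.2853,  0.9584, -0.1934],
       [ 0.    ,  0.    ,  0.    ,  1.    ]])}
```

View pics/top0.png

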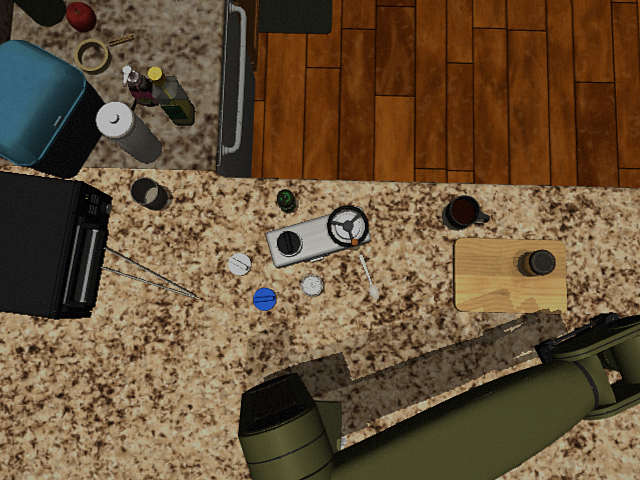

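View pics/side0.png

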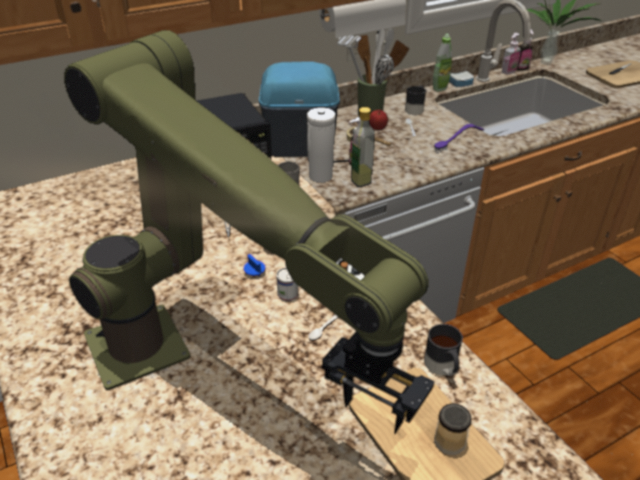

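Top view: mill at about (318,238), black cap on the hopper at (289,243), handwheel at (348,226), knob around (355,242). The side view has the mill hidden behind the arm. I'll enlarge the mill.

```bash
cat > h.py <<'E'
import numpy as np, cv2
from cell import status, imaging
from scipy.spatial.transform import Rotation as R
np.set_printoptions(precision=4,suppress=True)
def cam(name):
    m=imaging.camera_model(name)
    if name=="wrist":
        s=status.state(); T=np.eye(4); T[:3,:3]=R.from_euler("xyz",s["orientation"]).as_matrix(); T[:3,3]=s["ee_pos"]
        W=T@m["T_tool_cam"]
    else: W=np.linalg.inv(m["extrinsics"])
    return m,W
def ray(c,uv,z):
    m,W=c; d=W[:3,:3]@[(uv[0]-m["cx"])/m["fx"],(uv[1]-m["cy"])/m["fy"],1]; o=W[:3,3]
    return o+d*(z-o[2])/d[2]
def proj(c,p):
    m,W=c; q=np.linalg.inv(W)@np.r_[p,1]; return np.array([m["fx"]*q[0]/q[2]+m["cx"],m["fy"]*q[1]/q[2]+m["cy"]])
def totool(p):
    s=status.state(); return R.from_euler("xyz",s["orientation"]).as_matrix().T@(np.asarray(p)-s["ee_pos"])
E
python3 - <<'E'
from h import *
im=cv2.imread("pics/top0.png"); c=cam("top")
hsv=cv2.cvtColor(im,cv2.COLOR_BGR2HSV)
roi=np.zeros(im.shape[:2],np.uint8); roi[195:275,262:375]=255
m=cv2.inRange(hsv,(5,150,120),(20,255,255))&roi
n,l,st,ce=cv2.connectedComponentsWithStats(m)
print([(s,q) for s,q in zip(st[1:],ce[1:]) if s[4]>8])
for uv,z in(((348,226),.095),((355,242),.139),((289,243),.12)): print(uv,ray(c,uv,z))
cv2.imwrite("pics/c1.png",cv2.resize(im[195:305,255:385],None,fx=6,fy=5.4,interpolation=cv2.INTER_CUBIC))
E
```

```text
[(array([352, 239,   6,   6,  28], dtype=int32), array([354.2143, 241.5   ]))]
(348, 226) [ 0.5593 -0.1052  0.095 ]
(355, 242) [ 0.5126 -0.121   0.139 ]
(289, 243) [0.5079 0.0441 0.12  ]
```

View pics/c1.png

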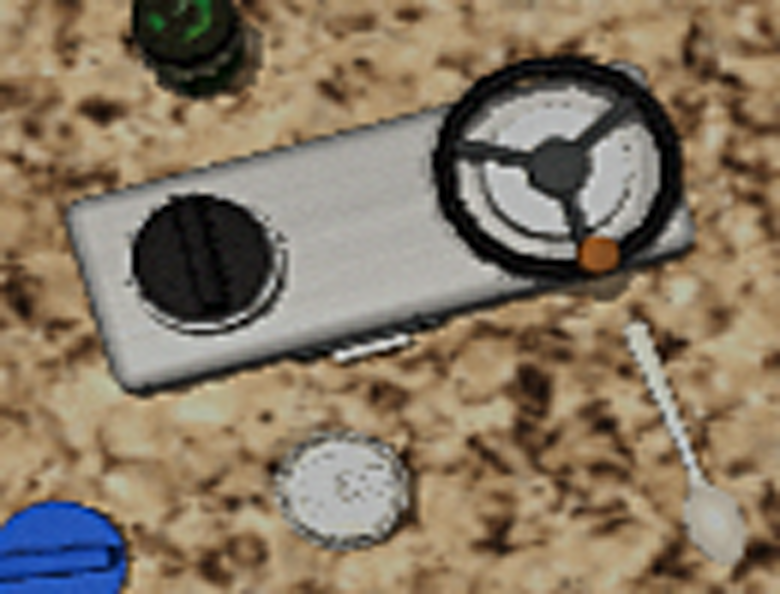

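Crop shows hub at full-image (348,226.1), knob (354.2,241.5), cap centre (288.7,242.8), bar along mill x. Knob–hub 49 mm and cap–hub 158 mm match the 50 and 160 given. Mill yaw is about 19°.

```bash
python3 - <<'E'
from h import *
c=cam("top"); h=ray(c,(348,226.1),.095);k=ray(c,(354.2,241.5),.139);p=ray(c,(288.7,242.8),.12)
print(h,k,p,np.linalg.norm((k-h)[:2]),np.linalg.norm((p-h)[:2]))
d=(p-h)[:2]; yaw=np.degrees(np.arctan2(-d[0],d[1])); print("millyaw",yaw)
print("to above knob",totool([k[0],k[1],.19]), "yaw now",np.degrees(status.state()["orientation"][2]))
E
```

```text
[ 0.559  -0.1052  0.095 ] [ 0.5138 -0.119   0.139 ] [0.5084 0.0448 0.12  ] 0.04728891466961866 0.1583596790429312
millyaw 18.65633804215032
to above knob [ 0.4076 -0.3149  0.0006] yaw now 26.34471619252536
```

```bash
python3 -m handwheel '[[0.045,-0.035,-0.02,1,1],[0.09,-0.07,-0.03,2,1],[0.135,-0.105,-0.03,3,1],[0.18,-0.14,-0.03,4,1],[0.22,-0.17,-0.03,5,1],[0.26,-0.2,-0.03,6,1],[0.3,-0.23,-0.03,7,1],[0.33,-0.255,-0.03,7.7,1]]'
python3 -c "
from h import *
print(status.state()['ee_pos'],np.degrees(status.state()['orientation']),totool([.5135,-.1195,.22]))"
```

```text
clock: 1.15
ee_pos: [0.4714, -0.2056, 0.2208]
orientation: [-3.141, 0.0, 0.326]
force: [1.0, -0.1, 0.6]
grip_width: 1.002
finger_force: 0.0
[ 0.4714 -0.2056  0.2208] [-179.9825    0.0028   18.6736] [ 0.0674 -0.0681  0.0008]
```

```bash
python3 -m handwheel '[[0.02,-0.02,0,0,1],[0.04,-0.04,0,0,1],[0.055,-0.055,0,0,1],[0.067,-0.068,0,0,1],[0.067,-0.068,0,0,1],[0.067,-0.068,0,0,1],[0.067,-0.068,0,0,1],[0.067,-0.068,0,0,1]]'
python3 - <<'E'
from h import *
c=cam("wrist"); im=imaging.snapshot("wrist")[...,::-1].copy(); cv2.imwrite("pics/w1.png",im)
for n,p in(("knob",[.5138,-.119,.139]),("hub",[.559,-.105,.095]),("cap",[.508,.045,.12])): print(n,proj(c,p))
m=cv2.inRange(cv2.cvtColor(im,cv2.COLOR_BGR2HSV),(5,130,90),(20,255,255))
n,l,st,ce=cv2.connectedComponentsWithStats(m); print([(s,q) for s,q in zip(st[1:],ce[1:]) if s[4]>100])
E
```

```text
clock: 2.15
ee_pos: [0.5126, -0.1222, 0.2211]
orientation: [3.142, 0.0, 0.325]
force: [-0.8, 0.4, 0.4]
grip_width: 1.003
finger_force: 0.0
knob [316.1474 242.2851]
hub [317.6165 180.1523]
cap [133.0227 183.7133]
[(array([259,   0,  58,  20, 603], dtype=int32), array([294.7048,   6.3549])), (array([ 313,    0,   55,   37, 1448], dtype=int32), array([340.3253,  14.518 ])), (array([ 358,    0,  122,   74, 5976], dtype=int32), array([419.8718,  28.4587])), (array([  457,     0,   183,   145, 18140], dtype=int32), array([564.6388,  57.5832])), (array([452,  64,  71,  36, 802], dtype=int32), array([485.6783,  81.4352])), (array([507, 336,  13,  50, 213], dtype=int32), array([513.9484, 359.5399])), (array([118, 346,   9,  39, 174], dtype=int32), array([121.569 , 364.3793]))]
```

View pics/w1.png

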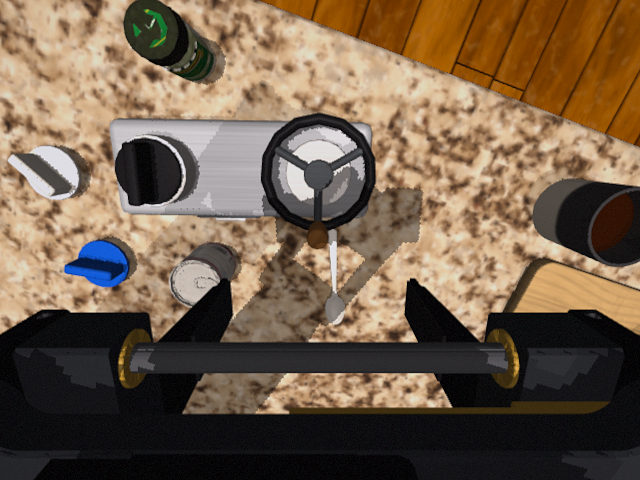

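The wrist view shows the knob at about (317,235), hub (318,175), cap (150,170), and the housing edges level in the picture, so the yaw is right. I'll refine the hub and knob.

```bash
python3 - <<'E'
from h import *
c=cam("wrist"); im=cv2.imread("pics/w1.png")
hsv=cv2.cvtColor(im,cv2.COLOR_BGR2HSV)
s=np.s_[215:255,300:335]
m=cv2.inRange(hsv[s],(3,130,30),(18,255,255)); ys,xs=np.nonzero(m); print(xs.min()+300,xs.max()+300,ys.min()+215,ys.max()+215)
for r in range(0,40,2): print(r+215,"".join("#" if v else "." for v in m[r]), im[r+215,318])
g=cv2.cvtColor(im,cv2.COLOR_BGR2GRAY); mm=((g<60).astype(np.uint8)*255)
rim=np.zeros_like(mm); rim[105:235,255:385]=mm[105:235,255:385]
cs,_=cv2.findContours(rim,cv2.RETR_EXTERNAL,cv2.CHAIN_APPROX_NONE); k=max(cs,key=cv2.contourArea); print(cv2.minEnclosingCircle(k),cv2.fitEllipse(k))
print("hub tool",totool(ray(c,(317.5,175),.095)),"knob top",totool(ray(c,(317,239),.139)))
E
```

```text
301 334 221 248
215 ................................... [37 35 35]
217 ................................... [38 34 32]
219 ................................... [38 37 34]
221 ...............#.###............... [22 30 45]
223 ............###########............ [15 32 50]
225 ..........###############.......... [16 32 53]
227 .........#################......... [23 37 57]
229 ........###################........ [16 41 66]
231 ..#.....###################........ [23 51 83]
233 ...#.#.####################........ [27 55 89]
235 ...##.######################....... [27 55 88]
237 ......######################....... [28 53 82]
239 .......#####################....... [22 47 76]
241 ........####################....... [21 44 74]
243 ........###################........ [20 44 70]
245 ..........################......... [26 58 96]
247 ............##############......... [22 56 92]
249 ................................... [125 161 195]
251 ................................... [156 194 226]
253 ................................... [157 194 224]
((316.2856140136719, 174.4084930419922), 61.52082443237305) ((317.7584533691406, 173.0526123046875), (113.02476501464844, 118.99085235595703), 6.737709045410156)
hub tool [ 0.0542 -0.0016  0.1261] knob top [ 0.0051 -0.0019  0.0821]
```

```bash
python3 -m handwheel '[[0.004,-0.001,0.03,0,0.5],[0.004,-0.001,0.06,0,0.5],[0.004,-0.001,0.09,0,0.5],[0.004,-0.001,0.113,0,0.5],[0.004,-0.001,0.113,0,0],[0.004,-0.001,0.113,0,0],[0.004,-0.001,0.113,0,0],[0.004,-0.001,0.113,0,0]]'
python3 -c "
from h import *
c=cam('wrist');im=imaging.snapshot('wrist')[...,::-1];cv2.imwrite('pics/w2.png',im)"
```

```text
clock: 3.2
ee_pos: [0.5169, -0.1197, 0.1092]
orientation: [3.14, -0.002, 0.325]
force: [0.0, -0.5, -0.4]
grip_width: 0.213
finger_force: 0.0
```

View pics/w2.png

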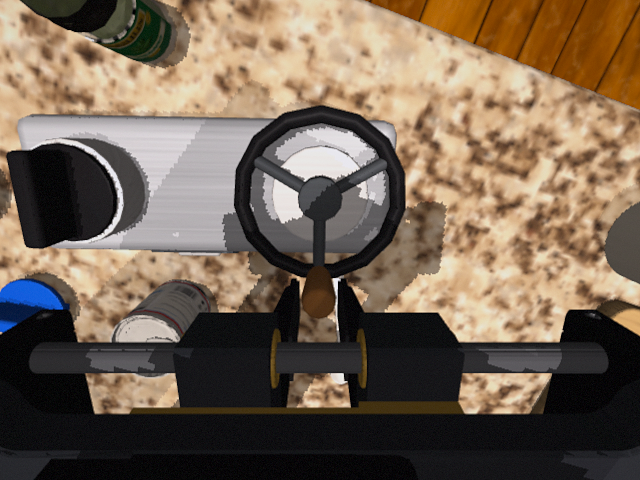

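Fingers straddle the knob (top at about (318,297)) and are still closing. Hub is at (320,198).

```bash
python3 -c "
from h import *
c=cam('wrist')
print('hub',totool(ray(c,(320,198),.095)),'knob',totool(ray(c,(318.5,300),.139)))"
python3 -m handwheel '[[0,0,0,0,0],[0,0,0,0,0],[0,0,0,0,0],[0,0,0,0,0],[0,0,0,0,0],[0,0,0,0,0],[0,0,0,0,0],[0,0,0,0,0]]'
```

```text
hub [0.0501 0.0003 0.0141] knob [ 0.003  -0.0006 -0.03  ]
clock: 4.25
ee_pos: [0.5168, -0.1197, 0.109]
orientation: [3.141, -0.001, 0.325]
force: [-0.0, 0.6, 5.5]
grip_width: 0.173
finger_force: 30.1
```

```bash
python3 -m handwheel '[[0.0017,-0.0129,0,0,0],[0.0067,-0.025,0,0,0],[0.0146,-0.0354,0,0,0],[0.025,-0.0433,0,0,0],[0.0371,-0.0483,0,0,0],[0.05,-0.05,0,0,0],[0.0629,-0.0483,0,0,0],[0.075,-0.0433,0,0,0]]'
```

```text
clock: 5.25
ee_pos: [0.574, -0.0551, 0.1089]
orientation: [3.139, 0.002, 0.326]
force: [-1.8, -6.0, 8.5]
grip_width: 0.173
finger_force: 30.2
```

```bash
python3 -m handwheel '[[0.0104,0.0079,0,0,0],[0.0183,0.0183,0,0,0],[0.0233,0.0304,0,0,0],[0.025,0.0433,0,0,0],[0.0233,0.0562,0,0,0],[0.0183,0.0683,0,0,0],[0.0104,0.0787,0,0,0],[0,0.0866,0,0,0]]'
```

```text
clock: 6.25
ee_pos: [0.6028, -0.1365, 0.109]
orientation: [3.14, -0.003, 0.326]
force: [2.2, -0.1, 6.5]
grip_width: 0.173
finger_force: 30.1
```

```bash
python3 -m handwheel '[[-0.0121,0.005,0,0,0],[-0.025,0.0067,0,0,0],[-0.0379,0.005,0,0,0],[-0.05,0,0,0,0],[-0.0604,-0.0079,0,0,0],[-0.0683,-0.0183,0,0,0],[-0.0733,-0.0304,0,0,0],[-0.075,-0.0433,0,0,0]]'
```

```text
clock: 7.25
ee_pos: [0.5165, -0.1191, 0.1089]
orientation: [3.141, -0.0, 0.325]
force: [2.0, -0.0, 6.1]
grip_width: 0.174
finger_force: 30.1
```

```bash
python3 -m handwheel '[[0,0,0,0,0],[0,0,0,0,0],[0,0,0,0,0.5],[0,0,0,0,0.5],[0,0,0,0,0.5],[0,0,-0.03,0,0.5],[0,0,-0.06,0,0.5],[0,0,-0.09,0,0.5]]'
```

```text
clock: 8.25
ee_pos: [0.5157, -0.1192, 0.1981]
orientation: [-3.14, 0.001, 0.325]
force: [0.5, 0.5, -0.1]
grip_width: 0.5
finger_force: 0.0
```

```bash
python3 -m handwheel '[[0.01,-0.03,0,0,0.6],[0.02,-0.06,0,0,0.6],[0.03,-0.09,0,0,0.6],[0.04,-0.12,0,0,0.6],[0.045,-0.14,0,0,0.6],[0.046,-0.16,0,0,0.6],[0.046,-0.16,0,0,0.6],[0.046,-0.16,0,0,0.6]]'
python3 - <<'E'
from h import *
c=cam("wrist"); im=imaging.snapshot("wrist")[...,::-1].copy(); cv2.imwrite("pics/w3.png",im)
print("yaw",np.degrees(status.state()["orientation"][2]))
E
```

```text
clock: 9.25
ee_pos: [0.5086, 0.0465, 0.198]
orientation: [3.141, 0.0, 0.325]
force: [0.8, 0.0, -0.3]
grip_width: 0.598
finger_force: 0.0
yaw 18.60689766842389
```

View pics/w3.png

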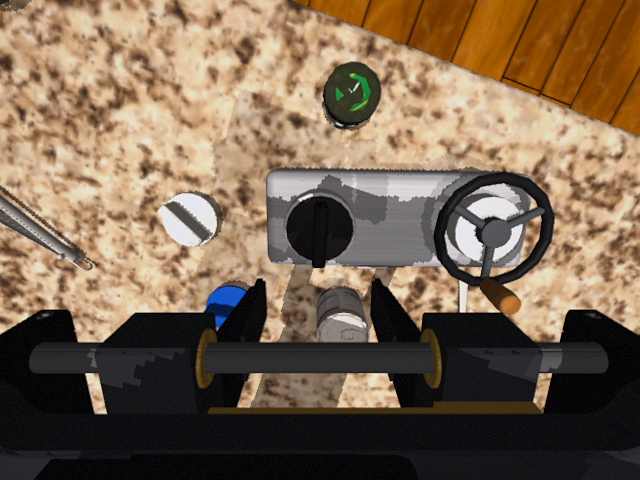

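The wrist view shows the knob at about (505,295), a little past its start on the clockwise side. The cap disc is centred at about (320,229) and the bar runs along image vertical from (319,203) to (319,268). The bystanders haven't moved.

```bash
python3 - <<'E'
from h import *
c=cam("wrist"); im=cv2.imread("pics/w3.png")
t=lambda uv,z:totool(ray(c,uv,z))
print("hub",t((497,232),.095),"knobbase",t((485,278),.093),"disc",t((320,229),.091))
g=cv2.cvtColor(im,cv2.COLOR_BGR2GRAY)[190:275:4,280:360:2]
for i,r in enumerate(g): print(190+4*i," ".join("%3d"%v for v in r))
E
```

```text
hub [0.0058 0.1599 0.103 ] knobbase [-0.0395  0.1564  0.105 ] disc [0.0076 0.0007 0.107 ]
190 203 206 204 203 203 201 202 201 200 201 199 201 203 197 124  75  64  69  68  70  69  68  68  71  70  78  90  95  94  94  95  94  94  93  95  94 100 125 119  90
194 197 197 196 195 196 196 194 198 199 195 108  68  65  90 166 214 204 121 125 125 125 126 124 117 112 104  82  65  70  76  93  96  95  95  96  95 101 126 123  91
198  92 188 203 203 201 186  97  97  68 100 213 241 243 174  69  16  10  16  16  21  16  20  15  12   9  16  63 115 129 115  84  69  90  95  95  94 131 127  91  92
202  90  91  89  89  88  91  74  76 115 116  24   9  22  31  20  19  20  20  10  10   4  14   7  16  21  14  21  16  16  29  87 123  90  71  95  94  95 101  94  94
206  92  90  92  92  90  75 116 113  30  12  19  17  21  17  20  25  19   5   4   7   7  12  12   4  18  20  22  22  19  22  16  12  99 121  97  92  94  94  92  92
210  93  93  93  91  82 117  45  16  16  17  18  15  16  19  17  18  21   8  14  15  12  16  17  10  12  23  20  20  20  19  21  17  18  18  99 104  89  90  90  89
214  96  93  94  95 115  1
[... 1897 characters left out ...]
 125 124 122 124 124 123 123 122 123 124 122
262 143 134 148 148 148 146 136  76  78  79  80  77  80  97 106 109   2  14  16  17  16  16   1 112 186 181 181 183  97 104 106 107 106 107 104 106 106 107 106 105
266 160 162 169 168 161 165 178 122 128 133 133 137 141 136 131 128  52   5  11  13  14   5  70 225 219 220 224 220 200 194 199 134 120 129 135 136 139  85  99 127
270 177 169 179 182 169 146 129 111 123 121 119 120 113  99 105 115 146 212 213 190 135 100 177 218 220 224 211 188 188 206 205 195 197 203 204 199 179 163 166 183
274 173 178 178 172 165 151  99 105 111 114 116 120 117 105 105 105 210 214 218 215 204 199 211 211 216 214 206 205 216 220 219 206 180 162 184 207 218 215 204 176
```

```bash
python3 -m handwheel '[[0.006,0,0.03,0,0.6],[0.006,0,0.06,0,0.6],[0.006,0,0.085,0,0.6],[0.006,0,0.1,0,0.6],[0.006,0,0.1,0,0.6],[0.006,0,0.1,0,0],[0.006,0,0.1,0,0],[0.006,0,0.1,0,0]]'
```

```text
clock: 10.3
ee_pos: [0.5149, 0.0488, 0.099]
orientation: [3.141, -0.002, 0.325]
force: [0.4, -0.3, 0.1]
grip_width: 0.34
finger_force: 0.0
```

```bash
python3 -m handwheel '[[0,0,0,0,0],[0,0,0,0,0],[0,0,0,0,0],[0,0,0,0,0],[0,0,0,0,0],[0,0,0,0,0],[0,0,0,0,0],[0,0,0,0,0]]'; python3 -c "
from cell import status; print(status.state()['torque'])"
```

```text
clock: 11.3
ee_pos: [0.5143, 0.0488, 0.0981]
orientation: [3.142, -0.0, 0.325]
force: [0.2, -0.3, -0.5]
grip_width: 0.004
finger_force: 0.0
[-0.02717335 -0.00094103  0.03329101]
```

```bash
python3 -c "
from h import *
im=imaging.snapshot('wrist')[...,::-1];cv2.imwrite('pics/w4.png',im)
im=imaging.snapshot('side')[...,::-1];cv2.imwrite('pics/s4.png',im)
im=imaging.snapshot('top')[...,::-1];cv2.imwrite('pics/t4.png',im)"
```

```text
(no output)
```

View pics/w4.png

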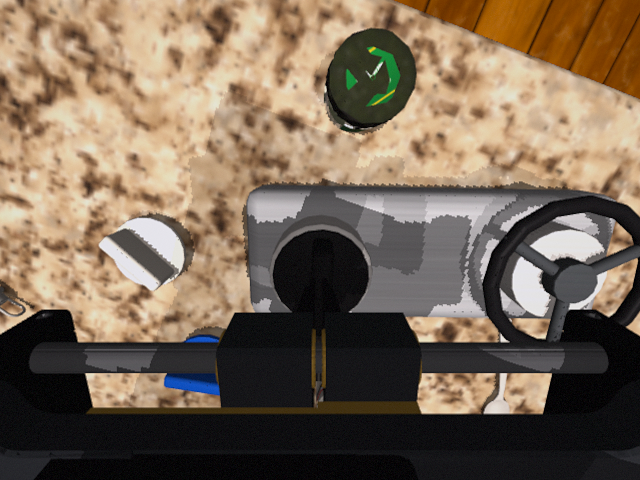

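The fingers are shut at the front (robot-side) of the bar. The disc centre is at (321,271). I'll compute where it really is.

```bash
python3 - <<'E'
from h import *
c=cam("wrist"); t=lambda uv,z:totool(ray(c,uv,z))
s=status.state();Rm=R.from_euler("xyz",s["orientation"]).as_matrix()
print("tcp px",proj(c,s["ee_pos"]),"graspoint",proj(c,s["ee_pos"]-.019*Rm[:,2]))
print("disc",t((321,271),.091),t((273,271),.091)-t((370,271),.091),"back edge",t((321,229),.091),"hub",t((575,280),.095))
E
```

```text
tcp px [319.5498 282.9094] graspoint [319.6425 296.2167]
disc [0.0051 0.0009 0.007 ] [-0.     -0.0611 -0.    ] back edge [0.0323 0.0009 0.007 ] hub [0.0007 0.1589 0.003 ]
```

```bash
python3 - <<'E'
from h import *
w=cv2.imread("pics/w4.png")[215:325,250:390]; s=cv2.imread("pics/s4.png"); 
w=cv2.convertScaleAbs(w,alpha=3,beta=15)
c=cam("side"); u=proj(c,[.514,.049,.1]).astype(int); print(u)
a=cv2.resize(w,(400,560),interpolation=cv2.INTER_CUBIC)
b=cv2.resize(cv2.convertScaleAbs(s[max(u[1]-70,0):u[1]+70,u[0]-50:u[0]+50],alpha=1.8),(400,560),interpolation=cv2.INTER_CUBIC)
cv2.imwrite("pics/z4.png",np.hstack([a,b]))
E
```

```text
[310 239]
```

View pics/z4.png

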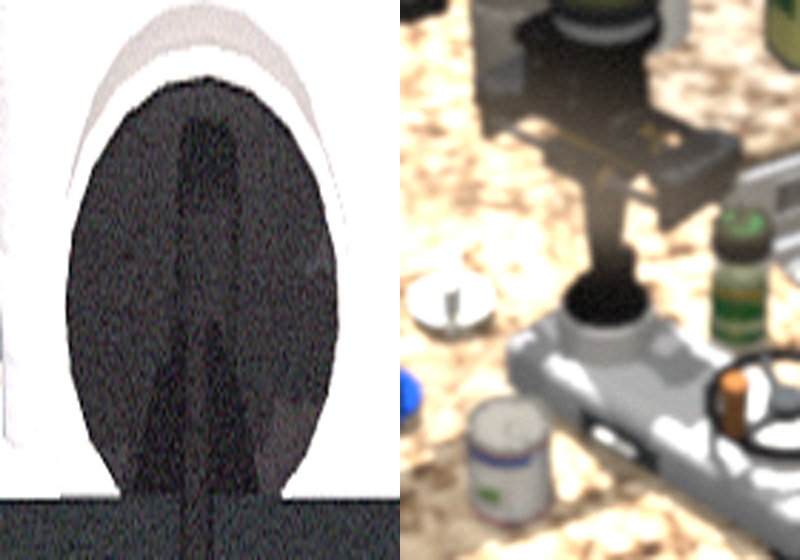

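The fingers are round the middle of the bar in the picture, but the width reads shut. I'll read the state again and compare the apparent finger gap.

```bash
python3 -m handwheel '[[0,0,0,0,0],[0,0,0,0,0],[0,0,0,0,0],[0,0,0,0,0],[0,0,0,0,0],[0,0,0,0,0],[0,0,0,0,0],[0,0,0,0,0]]'; python3 - <<'E'
from h import *
c=cam("wrist"); s=status.state();Rm=R.from_euler("xyz",s["orientation"]).as_matrix(); P=lambda v: proj(c,s["ee_pos"]+Rm@np.array(v))
print(s["grip_width"],s["finger_force"])
print("if bar top at .12: far end",P([.027,0,-.022]),"near end",P([-.027,0,-.022]),P([0,.006,-.022]),P([0,-.006,-.022]))
print("disc top far/near",P([.031,0,.007]),P([-.031,0,.007]))
print("tip front edge",P([.01,.006,0]),P([.01,-.006,0]),"finger upper", P([.01,.006,-.03]),P([.01,-.006,-.03]))
E
```

```text
clock: 12.45
ee_pos: [0.5143, 0.0488, 0.098]
orientation: [-3.142, 0.0, 0.325]
force: [-0.2, -0.5, 0.6]
grip_width: 0.006
finger_force: 0.0
0.0059276423277747434 0.0
if bar top at .12: far end [319.7253 251.991 ] near end [319.5974 341.4445] [330.5234 298.5597] [308.7947 298.5482]
disc top far/near [319.5802 231.1525] [319.4637 322.2546]
tip front edge [329.4726 267.6236] [309.6676 267.6148] finger upper [331.2404 287.7438] [308.2213 287.7324]
```

```bash
python3 - <<'E'
from h import *
m=imaging.camera_model("wrist")
def C(p):
    T=np.eye(4);T[:3,:3]=R.from_euler("xyz",[np.pi,0,.325]).as_matrix();T[:3,3]=p;return m,T@m["T_tool_cam"]
a=C([.5086,.0465,.198]);b=C([.5143,.0488,.098]); Rm=a[1][:3,:3]
mx=np.array([np.cos(.325),np.sin(.325),0])
def tri(u,v):
    o1,o2=a[1][:3,3],b[1][:3,3]; d=lambda c,uv:c[1][:3,:3]@[(uv[0]-m["cx"])/m["fx"],(uv[1]-m["cy"])/m["fy"],1]
    d1,d2=d(a,u),d(b,v); A=np.c_[d1,-d2]; t=np.linalg.lstsq(A,o2-o1,rcond=None)[0]; p=(o1+t[0]*d1+o2+t[1]*d2)/2; return p,(p-[.5143,.0488,0])@mx
print("bar far end",tri((320,201.5),(322,238.5)),"disc far",tri((320,197.5),(321,230)))
for z in(.1,.12): print(z,[(ray(a,(320,r),z)-[.5143,.0488,0])@mx for r in(201.5,268)])
E
```

```text
bar far end (array([0.5402, 0.0562, 0.0932]), np.float64(0.026958854221488266)) disc far (array([0.5409, 0.0567, 0.075 ]), np.float64(0.027715146649679993))
0.1 [np.float64(0.02806337137153662), np.float64(-0.03298184863824746)]
0.12 [np.float64(0.0313433537651049), np.float64(-0.02551241896092735)]
```

The tips are drawn over the bar, so the bar top seems to lie below them, lower than nominal. I'll feel for it gently, straight down with shut fingers.

```bash
python3 -m handwheel '[[0,0,0.001,0,0],[0,0,0.002,0,0],[0,0,0.003,0,0],[0,0,0.003,0,0],[0,0,0.003,0,0],[0,0,0.003,0,0],[0,0,0.003,0,0],[0,0,0.003,0,0]]'
```

```text
clock: 13.45
ee_pos: [0.5145, 0.0488, 0.0971]
orientation: [3.142, 0.0, 0.326]
force: [-4.9, -1.0, 10.3]
grip_width: 0.008
finger_force: 5.2
```

```bash
python3 - <<'E'
from h import *
m=imaging.camera_model("wrist")
def C(p):
    T=np.eye(4);T[:3,:3]=R.from_euler("xyz",[np.pi,0,.325]).as_matrix();T[:3,3]=p;return m,T@m["T_tool_cam"]
w1=C([.5126,-.1222,.2211]);w2=C([.5169,-.1197,.1092]);w3=C([.5086,.0465,.198]);w4=C([.5143,.0488,.098])
def tri(a,u,b,v):
    d=lambda c,uv:c[1][:3,:3]@[(uv[0]-m["cx"])/m["fx"],(uv[1]-m["cy"])/m["fy"],1]
    o1,o2=a[1][:3,3],b[1][:3,3];d1,d2=d(a,u),d(b,v);t=np.linalg.lstsq(np.c_[d1,-d2],o2-o1,rcond=None)[0];return (o1+t[0]*d1+o2+t[1]*d2)/2
print("hub",tri(w1,(317.5,175),w2,(320,198)),"hub34",tri(w3,(497,232),w4,(575,280)),"hub23",tri(w2,(320,198),w3,(497,232)))
print("wheel left edge",tri(w1,(262,173),w2,(235,195)),"right",tri(w1,(375,173),w2,(405,195)))
print("housing left top corner",tri(w1,(112,122),w2,(20,117)),"near-left",tri(w1,(125,213),w2,(30,246)))
print("disc left",tri(w3,(287,229),w4,(273,271)),"right",tri(w3,(353,229),w4,(370,271)))
print("w1-w3 disc centre",tri(w1,(148,170),w3,(320,229)))
E
```

```text
hub [ 0.5628 -0.104   0.0853] hub34 [ 0.5649 -0.1065  0.0894] hub23 [ 0.5647 -0.1039  0.0938]
wheel left edge [ 0.5482 -0.0533  0.0891] right [ 0.5822 -0.1542  0.0888]
housing left top corner [0.5444 0.108  0.0525] near-left [0.4716 0.0631 0.0908]
disc left [0.5002 0.0777 0.0676] right [0.522  0.0153 0.0698]
w1-w3 disc centre [0.5163 0.0482 0.0902]
```

```bash
python3 -m handwheel '[[0,0,-0.003,0,0],[0,0,-0.003,0,0.45],[0,0,-0.003,0,0.45],[0,0,-0.003,0,0.45],[0,0,-0.003,0,0.45],[0,0,-0.003,0,0.45],[0,0,-0.003,0,0.45],[0,0,-0.003,0,0.45]]'
python3 - <<'E'
from h import *
w=imaging.snapshot("wrist")[...,::-1];s=imaging.snapshot("side")[...,::-1];cv2.imwrite("pics/w5.png",w);cv2.imwrite("pics/s5.png",s)
g=lambda x:(255*(x/255.)**.45).astype(np.uint8)
a=cv2.resize(g(w[215:325,250:390]),(400,560),interpolation=cv2.INTER_CUBIC)
b=cv2.resize(g(s[199:269,285:335]),(400,560),interpolation=cv2.INTER_CUBIC)
cv2.imwrite("pics/z5.png",np.hstack([a,b]))
E
```

```text
clock: 14.45
ee_pos: [0.5143, 0.0488, 0.0981]
orientation: [-3.142, -0.0, 0.325]
force: [-0.3, -0.2, -0.8]
grip_width: 0.453
finger_force: 0.0
```

View pics/z5.png

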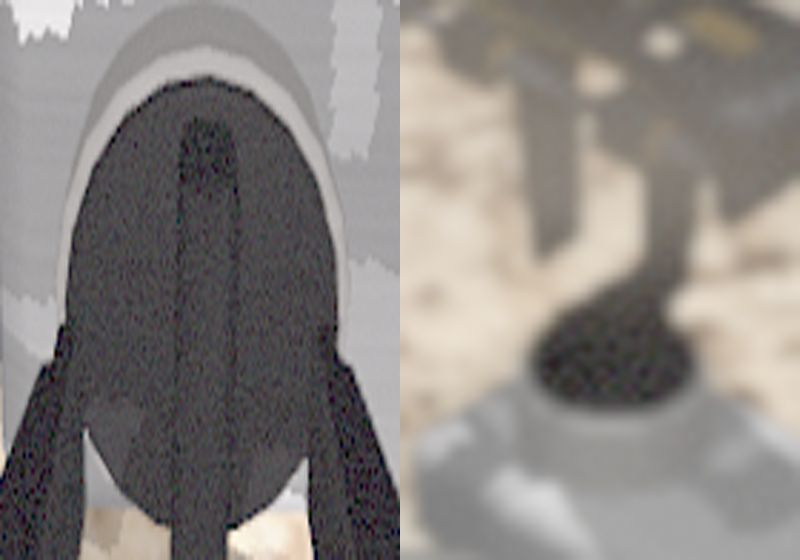

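The side view settles it. The fingertips end about 23 mm above the reported TCP, and the bar stands untouched below and between them, which fits the touch at a reported 0.097 being the bar top at 0.120. The left view shows the bar centred between the open fingers. So I go 20 mm lower, with force checks.

```bash
python3 -m handwheel '[[0,0,0.003,0,0.45],[0,0,0.006,0,0.45],[0,0,0.009,0,0.45],[0,0,0.012,0,0.45],[0,0,0.014,0,0.45],[0,0,0.016,0,0.45],[0,0,0.016,0,0.45],[0,0,0.016,0,0.45]]'
```

```text
clock: 15.55
ee_pos: [0.5144, 0.0488, 0.0822]
orientation: [3.142, -0.0, 0.325]
force: [-0.9, -0.1, -0.4]
grip_width: 0.45
finger_force: 0.0
```

```bash
python3 -m handwheel '[[0,0,0.002,0,0.45],[0,0,0.004,0,0.45],[0,0,0.004,0,0],[0,0,0.004,0,0],[0,0,0.004,0,0],[0,0,0.004,0,0],[0,0,0.004,0,0],[0,0,0.004,0,0]]'; python3 -c "
from cell import status; print(status.state()['torque'])"
```

```text
clock: 16.55
ee_pos: [0.5144, 0.0487, 0.0781]
orientation: [3.141, -0.0, 0.325]
force: [-0.2, 0.3, 1.0]
grip_width: 0.126
finger_force: 30.0
[-0.02279178 -0.04039892  0.01064226]
```

Gripped: 12 mm and 30 N. Now a gentle turn, one way first.

```bash
python3 -m handwheel '[[0,0,0,2,0],[0,0,0,4,0],[0,0,0,6,0],[0,0,0,8,0],[0,0,0,8,0],[0,0,0,8,0],[0,0,0,8,0],[0,0,0,8,0]]'; python3 -c "
from cell import status; print(status.state()['torque'])"
```

```text
clock: 17.55
ee_pos: [0.5143, 0.0478, 0.0782]
orientation: [3.14, 0.0, 0.185]
force: [-1.0, -5.1, 1.5]
grip_width: 0.126
finger_force: 30.0
[-0.90010859  0.15145227  0.07030707]
```

```bash
python3 -m handwheel '[[0,0,0,1,0],[0,0,0,2,0],[0,0,0,3,0],[0,0,0,4,0],[0,0,0,4,0],[0,0,0,4,0],[0,0,0,4,0],[0,0,0,4,0]]'; python3 -c "
from cell import status; print(status.state()['torque'])"
```

```text
clock: 18.55
ee_pos: [0.5143, 0.0474, 0.0782]
orientation: [3.138, 0.001, 0.118]
force: [-1.0, -6.5, 2.1]
grip_width: 0.129
finger_force: 30.9
[-1.10556543  0.23454498  0.75069716]
```

Torque rises (0.07 to 0.75 N m) at about 11° clockwise, so that way is stopped. Back, and try the other way.

```bash
python3 -m handwheel '[[0,0,0,-3,0],[0,0,0,-6,0],[0,0,0,-9,0],[0,0,0,-12,0],[0,0,0,-15,0],[0,0,0,-18,0],[0,0,0,-20,0],[0,0,0,-20,0]]'; python3 -c "
from cell import status; print(status.state()['torque'])"
```

```text
clock: 19.55
ee_pos: [0.5144, 0.0492, 0.0781]
orientation: [-3.141, -0.001, 0.464]
force: [-2.1, 0.7, 2.0]
grip_width: 0.12
finger_force: 30.0
[0.08323374 0.10799632 0.00285309]
```

```bash
python3 -m handwheel '[[0,0,0,-1,0],[0,0,0,-2,0],[0,0,0,-3,0],[0,0,0,-4,0],[0,0,0,-5,0],[0,0,0,-6,0],[0,0,0,-6,0],[0,0,0,-6,0]]'; python3 -c "
from cell import status; print(status.state()['torque'])"
```

```text
clock: 20.55
ee_pos: [0.5144, 0.0487, 0.0781]
orientation: [3.141, -0.0, 0.57]
force: [0.3, 0.3, 3.1]
grip_width: 0.125
finger_force: 30.0
[-0.01153873 -0.07879996  0.05606888]
```

It gives anticlockwise (14° past start with hardly any torque). Continue.

```bash
python3 -m handwheel '[[0,0,0,-3,0],[0,0,0,-6,0],[0,0,0,-9,0],[0,0,0,-12,0],[0,0,0,-15,0],[0,0,0,-18,0],[0,0,0,-20,0],[0,0,0,-20,0]]'; python3 -c "
from cell import status; s=status.state();print(s['torque'],s['q'])"
```

```text
clock: 21.55
ee_pos: [0.5143, 0.0488, 0.0781]
orientation: [3.142, 0.0, 0.919]
force: [0.2, 0.2, 3.0]
grip_width: 0.121
finger_force: 30.0
[ 0.05211724 -0.08902555  0.10741219] [-9.38583576e-03 -7.29402600e-02  2.04870250e+00 -4.23375860e-05
  1.16581366e+00  6.42663776e-01]
```

```bash
python3 -m handwheel '[[0,0,0,-3,0],[0,0,0,-6,0],[0,0,0,-9,0],[0,0,0,-12,0],[0,0,0,-15,0],[0,0,0,-18,0],[0,0,0,-20,0],[0,0,0,-20,0]]'; python3 -c "
from cell import status; s=status.state();print(s['torque'])"
```

```text
clock: 22.55
ee_pos: [0.5144, 0.0488, 0.0782]
orientation: [3.141, 0.0, 1.268]
force: [0.2, 0.3, 2.8]
grip_width: 0.119
finger_force: 30.0
[-0.05848818 -0.08639474  0.08830087]
```

```bash
python3 -m handwheel '[[0,0,0,-2,0],[0,0,0,-4,0],[0,0,0,-6,0],[0,0,0,-8,0],[0,0,0,-9,0],[0,0,0,-10,0],[0,0,0,-10,0],[0,0,0,-10,0]]'; python3 -c "
from cell import status; s=status.state();print(s['torque'])"
```

```text
clock: 23.55
ee_pos: [0.5144, 0.0488, 0.0781]
orientation: [3.141, 0.0, 1.443]
force: [-0.1, -0.8, 4.6]
grip_width: 0.122
finger_force: 30.0
[ 0.03388819 -0.12692469  0.00726703]
```

```bash
python3 -m handwheel '[[0,0,0,-1,0],[0,0,0,-2,0],[0,0,0,-3,0],[0,0,0,-3,0],[0,0,0,-3,0],[0,0,0,-3,0],[0,0,0,-3,0],[0,0,0,-3,0]]'; python3 -c "
from cell import status; s=status.state();print(s['torque'])"
```

```text
clock: 24.55
ee_pos: [0.5142, 0.0487, 0.0781]
orientation: [-3.141, 0.0, 1.495]
force: [-1.1, -0.2, 5.0]
grip_width: 0.122
finger_force: 30.0
[-0.01877997  0.13885322 -0.07683576]
```

About 67° from mill x, which is practically the end. Gentle lift test.

```bash
python3 -m handwheel '[[0,0,-0.001,0,0],[0,0,-0.002,0,0],[0,0,-0.003,0,0],[0,0,-0.004,0,0],[0,0,-0.005,0,0],[0,0,-0.006,0,0],[0,0,-0.006,0,0],[0,0,-0.006,0,0]]'
```

```text
clock: 25.55
ee_pos: [0.5141, 0.0488, 0.084]
orientation: [-3.141, -0.0, 1.495]
force: [0.9, -0.2, -0.6]
grip_width: 0.126
finger_force: 30.0
```

```bash
python3 -m handwheel '[[0,0,-0.01,0,0],[0,0,-0.02,0,0],[0,0,-0.032,0,0],[0,0,-0.045,0,0],[0,0,-0.06,0,0],[0,0,-0.07,0,0],[0,0,-0.074,0,0],[0,0,-0.074,0,0]]'
python3 - <<'E'
from h import *
w=imaging.snapshot("wrist")[...,::-1];s=imaging.snapshot("side")[...,::-1];t=imaging.snapshot("top")[...,::-1]
g=lambda x:(255*(x/255.)**.6).astype(np.uint8)
a=cv2.resize(g(w[60:400,140:540]),(400,340)); b=cv2.resize(g(s[170:290,250:390]),(400,340)); 
cv2.imwrite("pics/z6.png",np.hstack([a,b]))
E
```

```text
clock: 26.55
ee_pos: [0.5143, 0.0488, 0.1582]
orientation: [3.141, 0.0, 1.495]
force: [-0.6, 0.4, -0.9]
grip_width: 0.127
finger_force: 30.0
```

View pics/z6.png

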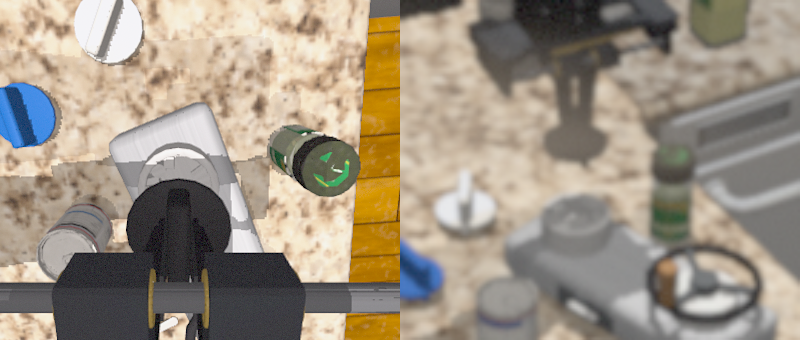

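The cap is in the fingers at (575,140) in the right half, level and about 8 cm above the open neck at (575,215). The knob at (665,285) is back near its start and the bystanders are in place. I'm handing in.

```bash
python3 -c "
from cell import close_job; print(close_job())"
```

```text
the job is handed in; nothing more can be done
None
```

The job is handed in, with no verdict shown: the handwheel went one full turn clockwise, the cap was stopped clockwise and came free anticlockwise (turned about 67°), and it is held level about 8 cm above the open mouth, bystanders in place.

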